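Set out the flanges for inspection

TASK

Pick out the four stainless flanges and lay each one flat and centred on the white plinth that has its own shape and size, the square and the two-eared one turned to line up with the outline of their plinths. Leave the glass float and the rubber grommet where they are.

Things in the scene. Friction and masses are not known exactly. Their poses are not given: they have to be found in the camera images.
- flange_big_mid (a point): large round stainless steel flange ring, 64 mm outside diameter, 32 mm bore. Loose, lies flat, 20 mm thick, about 360 g. The point is its centre, 10 mm above its underside; z up.
- flange_small_mid (a point): small round stainless steel flange ring, 40 mm outside diameter, 18 mm bore. Loose, lies flat, 20 mm thick, about 150 g. The point is its centre, 10 mm above its underside; z up.
- flange_square_mid (a point): square stainless steel flange, 50 x 50 mm, 25 mm round bore; its sides run along its x and y axes. Loose, lies flat, 20 mm thick, about 300 g. The point is its centre, 10 mm above its underside; z up.
- flange_eared_mid (a point): stainless steel flange with two ears: 36 mm square middle with a 18 mm bore and a rounded ear (24 mm wide) at either end, 66 mm long along its x axis, 36 mm wide along its y axis (flat sides, 36 mm long, for the fingers). Loose, lies flat, 20 mm thick, about 200 g. The point is its centre, 10 mm above its underside; z up.
- plinth_big_top (a point): White plastic large round plinth, 70 mm diameter, for the large round flange. Fixed to the table, 14 mm high, flat top; the point is the centre of the top; z up.
- plinth_small_top (a point): White plastic small round plinth, 46 mm diameter, for the small round flange. Fixed to the table, 14 mm high, flat top; the point is the centre of the top; z up.
- plinth_square_top (a point): White plastic square plinth, 56 x 56 mm along its x and y axes, for the square flange. Fixed to the table, 14 mm high, flat top; the point is the centre of the top; z up.
- plinth_eared_top (a point): White plastic two-eared plinth, 72 mm long along its x axis, 42 mm wide along y, for the two-eared flange. Fixed to the table, 14 mm high, flat top; the point is the centre of the top; z up.
- float_mid (a point): Frosted glass float, a standing barrel 42 mm in diameter and 48 mm high, in the row of the flanges; to be left alone. The point is its centre, 24 mm up.
- grommet_mid (a point): Black rubber grommet, a loose ring 42 mm in diameter and 16 mm high, in the row of the plinths; to be left alone. The point is its centre, 8 mm up.
Things that resemble listed ones, but are neither listed nor needed, are in the scene too. Leave any brown or orange look-alike of the part that bears plinth_square_top alone.

How it is judged:
By the outcome, as a careful person would: the job done as asked, in the order asked, and still so for the second after the job is handed in, with the robot touching nothing.
It also fails if it takes over 90 s, if anything falls off the work surface, if the arm or the gripper's body presses on something with over 40 N, if the wrist force passes 120 N, or if a joint passes its speed limit or range.

ROBOT

A 6-joint arm with a two-finger parallel gripper is mounted at the origin on the work surface. World frame = base frame: x ahead of the robot, y to its left, z up, the work surface at z = 0. Lengths are in mm, angles in rad, forces in N, time in s.
With the tool pointing down it reaches from about 325 to 900 mm from the base axis. Payload 6.1 kg.
Tool frame: the origin (TCP) lies on the centre line of the jaws, within the pads' length; the fingertips stand 14 mm ahead of it and the grasp point (between the pads) lies 5 mm behind it; z points along the fingers, y is the line along which they close (so a half turn about z gives the same grasp; the last joint's range is limited). The gripper opens to 85 mm and grips with 20 to 120 N. Pads are 22 mm wide; open, the fingers measure 114 mm over their backs; the gripper's body (76 mm by 85 mm) begins 54 mm behind the grasp point. The pads swing forward as they close: fully open they stand 13 mm farther back than shut.
Start: joints at [1.151, 0.22, 1.526, -0, 1.395, -0.126], TCP at [180.993, 598.212, 245.3] pointing down, gripper open.
Joint ranges: [-2.98, 2.98], [-0.91, 2.08], [0.09, 2.57], [-1.24, 4.39], [0.2, 2.65], [-2.68, 2.68]. Speed limits (rad/s): [2.57, 2.57, 3.01, 3.14, 3.14, 3.14].

INTERFACE

Orientations are given as a unit quaternion [x, y, z, w].
In Python, from cell import sense, viewer, job gives the robot as it stands.
- The arm moves only by the shell command python3 -m jog 'ROWS'. ROWS is JSON, a list of rows, each a list of 3 entries, a list of its own where there are three numbers: the opening, from 0 (shut) to 1 (fully open), then the shift along the tool's x, y, z in units of 25 cm (1.0 is 25 cm), then the turn about the tool's z in units of 180 degrees (1.0 is 180 degrees). A call has 1 to 5 rows; each row is the pose to reach, as a shift and turn from the pose commanded when the call began, along the tool's axes at that moment, turning the shorter way round; what a row does not reach only later rows make up. A row lasts 1/8 s, in which the tool goes at most 62.5 mm and 10.7 degrees, less where a joint would pass 70% of its speed; a pose out of reach is approached as far as the arm can. A call with a number of a shift or a turn outside -1 to 1 is refused whole. A call with a gripper value outside its range is refused whole. The fingers move at their own pace and stop on an object; the grip force is fixed at half the most. Time passes only in rows, so rows that repeat a pose let the fingers close. It gives the time, the measured TCP pose, the force, the opening and the grip force at its end, in the units of the state.
- sense(): the state, without advancing time (a new reading comes with each control period).
- viewer.snapshot(name): name is "side" or "top"; returns a dict with "image" (420x560x3 uint8, red, green, blue), "camera_matrix" (3x3 intrinsics, pixels), "dist_coeffs" ([k1, k2, p1, p2, k3] as OpenCV has them; the pictures are not rectified), "camera_from_world" (4x4, takes a point from world to camera coordinates). Camera axes: x right, y up, looking along -z (the intrinsics and any distortion apply to the point x, -y, -z); pixel columns grow to the right and rows downward; lengths in mm; the calibration is good to about 2 mm. A picture is of the moment at which its call begins. There is no depth.
- job.sign_off(): hands the job in; it is judged then, once.
The state is a dict: "t": time; "qpos": joint angles; "joint_vel": joint speeds; "effort": joint torques, N m; "tcp_pos": TCP position; "tcp_rot": TCP orientation; "force": force on the tool from outside, world axes, zero at the start; "moment": the same for the moment, N m; "finger_gap": finger opening in mm; "gripper_force": force on a finger pad.
Only numpy, scipy, OpenCV 4.12 (cv2) and the standard library are available. Lean on these libraries where they do the work, as an engineer would, in place of code of your own. Each camera call takes 0.05 s, during which the arm holds its last target. There are 200 camera calls.

## Working session

There is one attempt and no reset: what is moved stays moved. The work goes in short steps, Python scripts to look and compute and a shell command to move; the robot and the scene stay as the last step left them, time stands still between calls to the robot, and variables do not carry over. Pictures are saved under pics/ and viewed, at most 14 in all, crops included, and the job is handed in when it is done.

```bash
ls; mkdir -p pics; python3 - <<'E'
from cell import sense, viewer
import cv2, numpy as np
for n in("top","side"):
    s=viewer.snapshot(n); cv2.imwrite(f"pics/{n}0.png",cv2.resize(s["image"][:,:,::-1],(800,600),interpolation=cv2.INTER_CUBIC))
    print(s["camera_matrix"],s["dist_coeffs"],s["camera_from_world"])
s=sense();print(s["t"],s["tcp_pos"],s["tcp_rot"],s["finger_gap"])
E
```

```text
pics
[[527.86812915   0.         279.77064187]
 [  0.         527.86812915 207.43471292]
 [  0.           0.           1.        ]] [-0.05760434  0.          0.          0.          0.        ] [[-7.43477988e-02 -9.97231050e-01  1.62437193e-03  8.75474641e+01]
 [ 9.76769831e-01 -7.24938536e-02  2.01656486e-01 -5.54450669e+02]
 [-2.00980353e-01  1.65793534e-02  9.79454962e-01 -1.19739943e+03]
 [ 0.00000000e+00  0.00000000e+00  0.00000000e+00  1.00000000e+00]]
[[464.51175784   0.         281.79511699]
 [  0.         464.51175784 205.40638771]
 [  0.           0.           1.        ]] [0.02189434 0.         0.         0.         0.        ] [[-9.96573556e-01 -8.22762453e-02 -8.47150499e-03  5.65962524e+02]
 [ 5.89665109e-02 -7.78564477e-01  6.24788209e-01 -1.40818368e+01]
 [-5.80008408e-02  6.22147872e-01  7.80748313e-01 -9.89301506e+02]
 [ 0.00000000e+00  0.00000000e+00  0.00000000e+00  1.00000000e+00]]
0.1 [180.78187416 597.73982593 244.30232397] [ 1.46368442e-01  9.89229756e-01 -8.45443290e-04 -2.31849709e-04] 85.48632759311079
```

View pics/top0.png

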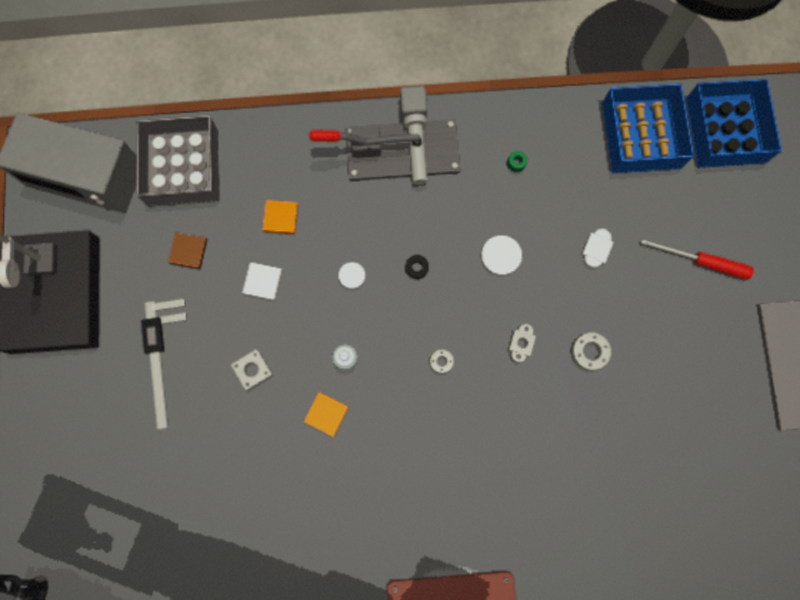

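View pics/side0.png

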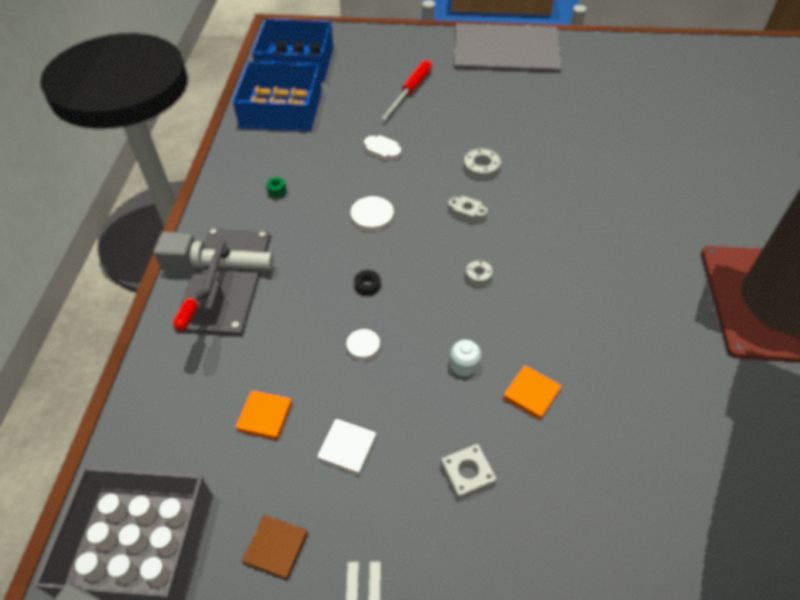

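```bash
cat > h.py <<'E'
import numpy as np, cv2
from scipy.optimize import minimize
from cell import sense, viewer
def proj(s,P):
    T=s["camera_from_world"]; c=np.asarray(P,float)@T[:3,:3].T+T[:3,3]
    return cv2.projectPoints(c*[1,-1,-1],np.zeros(3),np.zeros(3),s["camera_matrix"],s["dist_coeffs"])[0][:,0]
def pix2w(s,uv,z):
    p=cv2.undistortPoints(np.array([[uv]],float),s["camera_matrix"],s["dist_coeffs"])[0,0]
    T=s["camera_from_world"]; R=T[:3,:3]; o=-R.T@T[:3,3]; d=R.T@[p[0],-p[1],-1]
    return o+d*(z-o[2])/d[2]
def outline(kind,a,b):
    t=np.linspace(0,2*np.pi,60,endpoint=False)
    if kind=="c": return [np.c_[np.cos(t),np.sin(t)]*a/2]
    sq=lambda x,y:np.array([[x,y],[-x,y],[-x,-y],[x,-y]])/2.
    if kind=="s": return [sq(a,a)]
    w=b*24/36 if b==36 else 30; r=w/2       # eared: body b square, ears radius r
    e=np.c_[np.cos(t),np.sin(t)]*r
    return [sq(b,b),sq(a-w,w),e+[a/2-r,0],e-[a/2-r,0]]
K=8
def render(s,o,x,y,yaw,z0,z1,box):
    u0,v0,u1,v1=box; m=np.zeros(((v1-v0)*K,(u1-u0)*K),np.uint8)
    R=np.array([[np.cos(yaw),-np.sin(yaw)],[np.sin(yaw),np.cos(yaw)]])
    for q in o:
        w=q@R.T+[x,y]; P=np.r_[np.c_[w,np.full(len(w),z0)],np.c_[w,np.full(len(w),z1)]]
        uv=cv2.convexHull(((proj(s,P)-[u0,v0]+.5)*K).astype(np.float32))
        cv2.fillPoly(m,[np.round(uv*16).astype(int)],1,shift=4)
    return cv2.resize(m.astype(np.float32),None,fx=1/K,fy=1/K,interpolation=cv2.INTER_AREA)
def fit(s,kind,a,b,z0,z1,uv,yaw0=0,half=28):
    """fit silhouette; uv = rough pixel in full image"""
    u,v=map(int,uv); box=(max(u-half,0),max(v-half,0),min(u+half,560),min(v+half,420))
    g=s["image"][box[1]:box[3],box[0]:box[2]].astype(np.float32).min(2)
    bg=np.median(g); m=(g>bg+30).astype(np.uint8)
    n,lab=cv2.connectedComponents(m); 
    yy,xx=np.nonzero(m); i=np.argmin((xx-(u-box[0]))**2+(yy-(v-box[1]))**2); m=(lab==lab[yy[i],xx[i]]).astype(np.uint8)
    cs,_=cv2.findContours(m,cv2.RETR_EXTERNAL,cv2.CHAIN_APPROX_NONE); f=np.zeros_like(m); cv2.drawContours(f,cs,-1,1,-1)
    o=outline(kind,a,b); x0=pix2w(s,(np.nonzero(f)[1].mean()+box[0],np.nonzero(f)[0].mean()+box[1]),(z0+z1)/2)
    fb=cv2.GaussianBlur(f.astype(np.float32),(0,0),1)
    cost=lambda p:((cv2.GaussianBlur(render(s,o,p[0],p[1],p[2]/30 if kind!="c" else 0,z0,z1,box),(0,0),1)-fb)**2).sum()
    best=min((minimize(cost,[x0[0],x0[1],30*y],method="Nelder-Mead",options=dict(initial_simplex=[[x0[0],x0[1],30*y],[x0[0]+4,x0[1],30*y],[x0[0],x0[1]+4,30*y],[x0[0],x0[1],30*y+6]],xatol=.05,fatol=.01)) for y in ([0] if kind=="c" else yaw0)),key=lambda r:r.fun)
    return np.r_[best.x[:2],best.x[2]/30],best.fun,f.sum()
Y=dict(s=[-.6,-.2,.2,.6],e=[-1.2,-.8,-.4,0,.4,.8,1.2,1.57],c=[0])
OBJ=dict(fbig=("c",64,0,0,20),fsmall=("c",40,0,0,20),fsq=("s",50,0,0,20),fear=("e",66,36,0,20),
 pbig=("c",70,0,0,14),psmall=("c",46,0,0,14),psq=("s",56,0,0,14),pear=("e",72,42,0,14))
E
cat > m.py <<'E'
from h import *
T=dict(fbig=(592,351),fsmall=(442,361),fsq=(251,370),fear=(522,343),pbig=(502,255),psmall=(352,275),psq=(262,281),pear=(598,248))
S=dict(fbig=(482,162),fsmall=(479,272),fsq=(469,470),fear=(467,207),pbig=(372,212),psmall=(363,343),psq=(347,445),pear=(382,146))
for cam,D in(("top",T),("side",S)):
    s=viewer.snapshot(cam)
    for k,uv in D.items():
        o=OBJ[k]; r,c,n=fit(s,*o,np.array(uv)*.7,Y[o[0]]); print(cam,k,r.round(2),round(c,1),n)
E
python3 m.py
```

```text
top fbig [ 4.5078e+02 -2.7447e+02 -1.0000e-01] 21.8 520
top fsmall [ 4.529e+02 -1.675e+01  4.000e-02] 5.8 201
top fsq [462.64 307.07   0.48] 5.5 439
top fear [ 4.7378e+02 -1.5678e+02 -3.5000e-01] 5.2 322
top pbig [ 631.9  -137.61   -0.  ] 3.8 620
top psmall [6.1474e+02 1.2644e+02 1.8000e-01] 1.3 283
top psq [616.12 283.17   1.29] 2.7 522
top pear [ 6.3248e+02 -3.0900e+02 -4.5000e-01] 2.1 406
side fbig [ 449.62 -281.61    0.  ] 86.0 334
side fsmall [ 4.5224e+02 -2.3420e+01  7.0000e-02] 59.5 199
side fsq [461.97 301.39  -1.08] 53.4 809
side fear [ 4.7303e+02 -1.6448e+02 -4.1000e-01] 87.2 244
side pbig [ 6.3195e+02 -1.4304e+02  2.0000e-01] 19.4 551
side psmall [6.1518e+02 1.2239e+02 7.0000e-02] 12.1 390
side psq [ 6.1657e+02  2.7991e+02 -2.9000e-01] 7.2 988
side pear [ 6.3228e+02 -3.1452e+02 -3.6000e-01] 12.5 298
```

```bash
python3 - <<'E'
import cv2
from cell import viewer
a=viewer.snapshot("top")["image"][150:300,150:440,::-1]
cv2.imwrite("pics/crop.png",cv2.resize(a,(797,412),interpolation=cv2.INTER_CUBIC))
E
```

```text
(no output)
```

View pics/crop.png

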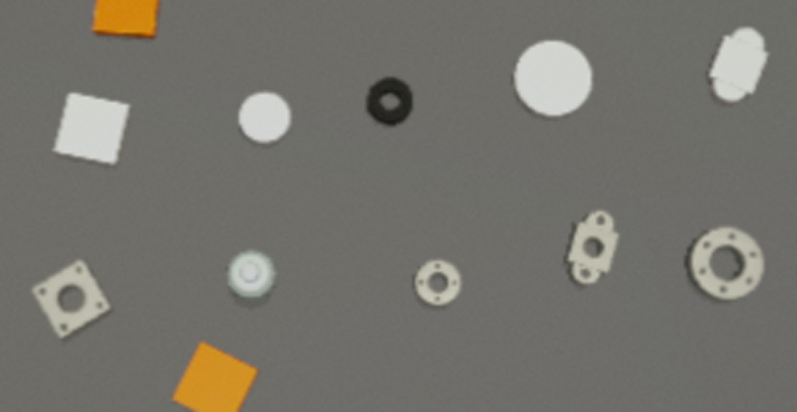

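The enlarged crop shows the four flanges at crop (71,298), (438,283), (592,247) and (727,263), and the white plinths at (92,128), (265,117), (554,78) and (739,65). What could be confused: orange tiles (126,15) and (215,380), and the brown tile at top image (188,250), with the white square plinth. The glass float (250,273), the black grommet (390,101) and the green ring at top image (516,160) could pass for rings. I choose by the white and steel colours. Next I refit using the top faces only.

```bash
sed 's/o=OBJ\[k\]; /o=OBJ[k]; o=o[:3]+(o[4],o[4]); /' m.py > m2.py; python3 m2.py
```

```text
top fbig [ 4.4961e+02 -2.7244e+02 -2.2000e-01] 2.3 520
top fsmall [ 4.5184e+02 -1.6130e+01  1.2000e-01] 2.0 200
top fsq [461.44 305.31   0.48] 0.3 439
top fear [ 4.7287e+02 -1.5541e+02 -3.8000e-01] 0.3 322
top pbig [ 6.3019e+02 -1.3648e+02  6.0000e-02] 1.4 618
top psmall [6.1312e+02 1.2596e+02 7.0000e-02] 1.6 284
top psq [ 6.1433e+02  2.8214e+02 -2.7000e-01] 1.9 522
top pear [ 6.3068e+02 -3.0708e+02 -4.8000e-01] 2.0 404
side fbig [ 450.61 -270.65    0.  ] 0.6 336
side fsmall [ 4.5289e+02 -1.4620e+01  1.2000e-01] 1.0 198
side fsq [462.45 305.83  -1.09] 1.4 808
side fear [ 4.7393e+02 -1.5404e+02 -3.7000e-01] 0.9 248
side pbig [ 6.3088e+02 -1.3573e+02  1.1000e-01] 14.5 553
side psmall [ 6.1421e+02  1.2700e+02 -3.0000e-02] 9.8 391
side psq [ 6.1566e+02  2.8317e+02 -2.8000e-01] 16.0 986
side pear [ 6.3141e+02 -3.0548e+02 -4.7000e-01] 12.6 296
```

```bash
sed -i 's/m=(g>bg+30)/m=(g>bg+TH*(np.percentile(g,97)-bg))/; s/^K=8/K=8; TH=.55/' h.py; sed -i 's/in D.items():/in D.items():\n    if k[0]=="p":/; s/^        o=/        o=/' m2.py; python3 m2.py
python3 - <<'E'
from h import *
for c,(u,v) in dict(top=(351,178),side=(260,148)).items():
    g=viewer.snapshot(c)["image"].min(2); print(g[v-22:v+24,u]); print(g[v,u-22:u+24])
E
```

```text
[104 104 103 104 103 104 105 103 127 203 206 206 207 207 208 206 207 207
 208 207 207 207 207 209 208 208 208 208 208 207 209 208 209 209 208 195
 119  92 104 103 104 105 104 105 105 103]
[104 104 104 103 103 104 102  94 158 199 208 207 209 209 208 209 208 208
 209 208 208 208 207 208 207 207 207 206 207 207 206 207 207 206 207 203
 140 105 105 103 103 104 105 105 106 103]
[117 117 119 118 120 118 118 117 117 117 139 188 234 244 245 246 245 246
 246 245 245 245 246 246 246 246 246 246 246 246 245 235 200 142 111 100
 101 110 119 117 120 117 118 116 116 118]
[119 119 118 116 117 118 136 182 227 242 245 245 246 246 245 246 246 245
 246 245 245 246 246 246 246 246 246 246 246 246 247 246 246 246 246 242
 228 182 134 119 119 118 117 117 118 118]  File "m2.py", line 7
    if k[0]=="p":
    ^^
IndentationError: expected an indented block after 'for' statement on line 6
```

```bash
sed -i '/if k\[0\]/d' m2.py; for t in .5 .7; do echo $t; sed -i "s/TH=.*/TH=$t/" h.py; python3 m2.py; done
```

```text
.5
top fbig [ 4.4953e+02 -2.7241e+02  1.9000e-01] 2.7 518
top fsmall [ 4.5178e+02 -1.6350e+01  1.0000e-02] 1.2 205
top fsq [461.28 305.11   0.48] 0.2 434
top fear [ 4.7280e+02 -1.5526e+02 -3.8000e-01] 0.5 319
top pbig [ 6.3003e+02 -1.3660e+02  2.0000e-02] 0.7 595
top psmall [6.1291e+02 1.2623e+02 1.3000e-01] 0.5 263
top psq [ 6.1456e+02  2.8209e+02 -2.8000e-01] 0.7 502
top pear [ 6.3045e+02 -3.0727e+02 -4.9000e-01] 0.6 383
side fbig [ 4.5065e+02 -2.7025e+02  1.7000e-01] 1.2 326
side fsmall [ 4.5301e+02 -1.4970e+01  1.7000e-01] 0.6 204
side fsq [462.34 305.74   0.48] 0.6 779
side fear [ 473.31 -153.98    2.76] 3.2 234
side pbig [ 6.3098e+02 -1.3551e+02  8.0000e-02] 1.2 498
side psmall [6.1401e+02 1.2729e+02 1.0000e-01] 1.0 353
side psq [615.7  283.33   1.29] 1.7 922
side pear [ 6.3091e+02 -3.0522e+02 -5.1000e-01] 2.1 261
.7
top fbig [ 449.67 -271.81   -0.  ] 12.7 484
top fsmall [ 4.5179e+02 -1.6350e+01  3.0000e-02] 4.4 192
top fsq [4.6199e+02 3.0517e+02 4.6000e-01] 7.7 394
top fear [ 4.7281e+02 -1.5525e+02 -3.8000e-01] 1.8 304
top pbig [ 6.3004e+02 -1.3652e+02  1.1000e-01] 3.2 573
top psmall [6.1329e+02 1.2672e+02 9.0000e-02] 1.9 248
top psq [ 6.1439e+02  2.8237e+02 -2.9000e-01] 3.6 470
top pear [ 6.3078e+02 -3.0717e+02 -5.0000e-01] 1.9 360
side fbig [ 4.6103e+02 -2.6895e+02  1.9000e-01] 181.9 95
side fsmall [ 4.5307e+02 -1.4290e+01  4.0000e-02] 2.0 189
side fsq [462.52 305.98   0.47] 39.6 677
side fear [ 4.7419e+02 -1.5434e+02 -3.3000e-01] 19.4 190
side pbig [ 6.3075e+02 -1.3562e+02  1.6000e-01] 1.8 466
side psmall [6.1415e+02 1.2738e+02 8.0000e-02] 2.2 321
side psq [615.82 283.11   1.29] 2.5 869
side pear [ 6.3088e+02 -3.0527e+02 -4.8000e-01] 1.4 224
```

```bash
sed -i "s/TH=.*/TH=.5/" h.py; cat > g.py <<'E'
# usage: g.py x y z phi  -> shift and turn in jog units from measured pose
import sys, numpy as np
from scipy.spatial.transform import Rotation as Ro
from cell import sense
s=sense(); R=Ro.from_quat(s["tcp_rot"]).as_matrix(); y=R[:,1]; phi=np.arctan2(y[1],y[0])
print("t",round(s["t"],2),"tcp",np.round(s["tcp_pos"],1),"phi",round(phi,3),"q6",round(s["qpos"][5],2),"gap",round(s["finger_gap"],1))
a=list(map(float,sys.argv[1:]))
for x,yy,z,f in zip(*[iter(a)]*4):
    d=R.T@(np.array([x,yy,z])-s["tcp_pos"])/250; t=-(f-phi); t=(t+np.pi/2)%np.pi-np.pi/2
    print("shift",d.round(4),"turn",round(t/np.pi,4))
E
python3 g.py 461.8 305.4 100 .48
```

```text
t 0.65 tcp [181.  598.2 245.3] phi 1.277 q6 -0.13 gap 85.6
shift [-1.4143 -0.7959  0.5813] turn 0.2537
```

```bash
python3 -m jog '[[1,[-0.9,-0.5,0.37],0.254],[1,[-0.9,-0.5,0.37],0.254],[1,[-0.9,-0.5,0.37],0.254],[1,[-0.9,-0.5,0.37],0.254],[1,[-0.9,-0.5,0.37],0.254]]'; python3 g.py 461.8 305.4 100 .48
```

```text
t: 1.27
tcp_pos: [361.5, 410.6, 151.4]
tcp_rot: [0.522, 0.853, -0.001, -0.0]
force: [0.5, 0.9, -0.1]
finger_gap: 85.1
gripper_force: 0.0
t 1.27 tcp [361.5 410.6 151.4] phi 0.473 q6 0.23 gap 85.1
shift [-0.557   0.166   0.2058] turn -0.0022
```

```bash
python3 -m jog '[[1,[-0.557,0.166,0.2],-0.002],[1,[-0.557,0.166,0.2],-0.002],[1,[-0.557,0.166,0.2],-0.002],[1,[-0.557,0.166,0.2],-0.002],[1,[-0.557,0.166,0.2],-0.002]]'; python3 g.py 461.8 305.4 17 .48
```

```text
t: 1.9
tcp_pos: [461.0, 309.5, 103.1]
tcp_rot: [0.517, 0.856, 0.0, -0.0]
force: [-1.3, 1.0, 0.1]
finger_gap: 85.5
gripper_force: 0.0
t 1.9 tcp [461.  309.5 103.1] phi 0.485 q6 -0.04 gap 85.5
shift [-0.0161 -0.0048  0.3446] turn 0.0016
```

```bash
python3 -m jog '[[1,[0,0,0.1],0],[1,[0,0,0.2],0],[1,[0,0,0.2],0],[1,[0,0,0.2],0]]'; python3 g.py 461.8 305.4 17 .48; python3 -c "
from h import *
for c in('top','side'):
    cv2.imwrite(f'pics/sq_{c}.png',cv2.resize((viewer.snapshot(c)['image'][200:340,80:280] if c=='top' else viewer.snapshot(c)['image'][240:400,220:440])[:,:,::-1],None,fx=3,fy=3))"
```

```text
t: 2.4
tcp_pos: [461.3, 310.0, 54.0]
tcp_rot: [0.516, 0.857, 0.001, 0.0]
force: [0.5, -0.8, 0.3]
finger_gap: 85.7
gripper_force: 0.0
t 2.4 tcp [461.3 310.   54. ] phi 0.487 q6 -0.04 gap 85.7
shift [-0.0173 -0.0073  0.1481] turn 0.0021
```

View pics/sq_side.png

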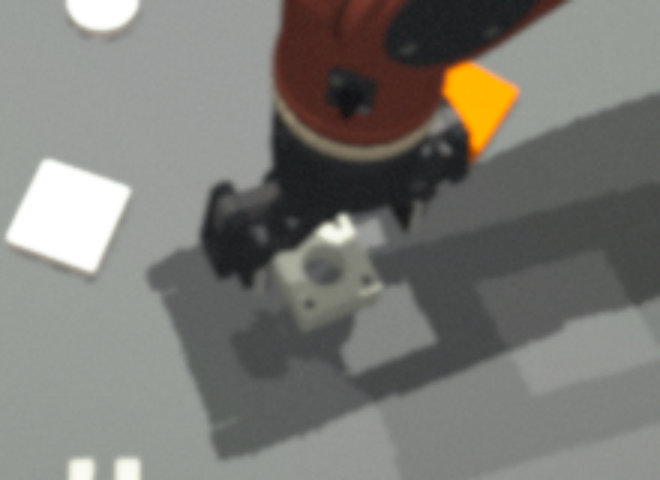

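The side view shows the open fingers straddling the square flange (crop 325,270). I correct the offset while descending.

```bash
python3 -m jog '[[1,[-0.017,-0.007,0.0],0.002],[1,[-0.017,-0.007,0.08],0.002],[1,[-0.017,-0.007,0.148],0.002],[1,[-0.017,-0.007,0.148],0.002]]'; python3 g.py 461.8 305.4 17 .48; python3 -m jog '[[0,[0,0,0],0],[0,[0,0,0],0],[0,[0,0,0],0],[0,[0,0,0],0],[0,[0,0,0],0]]';python3 g.py 461.8 305.4 17 .48
```

```text
t: 3.0
tcp_pos: [460.3, 303.6, 14.2]
tcp_rot: [0.519, 0.855, -0.001, -0.001]
force: [-0.6, -0.2, 0.1]
finger_gap: 85.7
gripper_force: 0.0
t 3.0 tcp [460.3 303.6  14.2] phi 0.479 q6 -0.04 gap 85.7
shift [ 0.0037  0.0088 -0.0111] turn -0.0004
t: 3.62
tcp_pos: [462.6, 304.9, 16.9]
tcp_rot: [0.519, 0.855, 0.001, 0.001]
force: [0.8, 0.1, 6.1]
finger_gap: 48.5
gripper_force: 64.6
t 3.62 tcp [462.6 304.9  16.9] phi 0.479 q6 -0.04 gap 48.5
shift [ 0.0034 -0.0018 -0.0003] turn -0.0003
```

```bash
cat > g.py <<'E'
# usage: g.py N x y z phi ... -> shift and turn in jog units from pose averaged over N readings
import sys, numpy as np
from scipy.spatial.transform import Rotation as Ro
from cell import sense, viewer
L=[sense()]
for i in range(int(sys.argv[1])-1): viewer.snapshot("top"); L.append(sense())
s=L[-1]; p=np.mean([l["tcp_pos"] for l in L],0); R=Ro.from_quat([l["tcp_rot"] for l in L]).mean().as_matrix(); y=R[:,1]; phi=np.arctan2(y[1],y[0])
print("t",round(s["t"],2),"tcp",p.round(1),"sd",np.std([l["tcp_pos"] for l in L],0).round(1),"phi",round(phi,3),"q6",round(s["qpos"][5],2),"gap",np.mean([l["finger_gap"] for l in L]).round(1),"F",np.mean([l["force"] for l in L],0).round(1))
a=list(map(float,sys.argv[2:]))
for x,yy,z,f in zip(*[iter(a)]*4):
    d=R.T@(np.array([x,yy,z])-p)/250; t=-(f-phi); t=(t+np.pi/2)%np.pi-np.pi/2
    print("shift",d.round(4),"turn",round(t/np.pi,4))
E
python3 g.py 5 615.1 282.7 60 1.29
python3 -m jog '[[0,[0,0,-0.02],0],[0,[0,0,-0.1],0],[0,[0,0,-0.3],0],[0,[0,0,-0.3],0],[0,[0,0,-0.3],0]]';python3 g.py 5  615.1 282.7 60 1.29
```

```text
t 3.83 tcp [462.6 304.9  16.9] sd [0. 0. 0.] phi 0.479 q6 -0.04 gap 48.5 F [0.5 0.1 6.2]
shift [-0.3599  0.5009 -0.1712] turn -0.2581
t: 4.45
tcp_pos: [461.3, 304.3, 91.0]
tcp_rot: [0.519, 0.855, 0.0, 0.0]
force: [-0.6, 0.2, -1.9]
finger_gap: 48.6
gripper_force: 63.7
t 4.65 tcp [460.6 303.9  89.8] sd [0.4 0.2 0.7] phi 0.479 q6 -0.04 gap 48.6 F [-0.2  0.2 -2.5]
shift [-0.3602  0.5096  0.118 ] turn -0.2581
```

```bash
python3 -m jog '[[0,[-0.36,0.51,0],-0.258],[0,[-0.36,0.51,0],-0.258],[0,[-0.36,0.51,0],-0.258],[0,[-0.36,0.51,0],-0.258],[0,[-0.36,0.51,0],-0.258]]'; python3 -m jog '[[0,[0,0,0],0],[0,[0,0,0],0],[0,[0,0,0],0]]';python3 g.py 3  615.9 282.5 60 1.29 615.9 282.5 33 1.29
```

```text
t: 5.28
tcp_pos: [615.8, 282.6, 88.7]
tcp_rot: [0.139, 0.99, -0.001, -0.001]
force: [0.6, -0.6, -3.2]
finger_gap: 48.6
gripper_force: 63.7
t: 5.65
tcp_pos: [616.0, 283.3, 90.6]
tcp_rot: [0.14, 0.99, -0.0, -0.0]
force: [-0.3, 0.3, -2.0]
finger_gap: 48.2
gripper_force: 63.7
t 5.75 tcp [616.1 283.4  90.7] sd [0.  0.  0.1] phi 1.289 q6 -0.97 gap 48.3 F [ 0.3  0.1 -2.5]
shift [-0.0002 -0.0035  0.1228] turn -0.0003
shift [-0.0003 -0.0034  0.2308] turn -0.0003
```

```bash
python3 -m jog '[[0,[0,-0.0035,0.1],0],[0,[0,-0.0035,0.2],0],[0,[0,-0.0035,0.225],0],[0,[0,-0.0035,0.225],0],[0,[0,-0.0035,0.225],0]]'; python3 -m jog '[[0,[0,0,0],0],[0,[0,0,0],0]]'; python3 g.py 3  615.9 282.5 31.5 1.29
```

```text
t: 6.38
tcp_pos: [617.0, 282.8, 36.1]
tcp_rot: [0.14, 0.99, 0.001, 0.001]
force: [-0.3, -0.1, -2.1]
finger_gap: 48.4
gripper_force: 63.6
t: 6.62
tcp_pos: [616.5, 282.6, 35.4]
tcp_rot: [0.14, 0.99, 0.0, 0.001]
force: [-0.1, 0.1, -3.2]
finger_gap: 48.3
gripper_force: 63.6
t 6.72 tcp [616.3 282.6  35.1] sd [0.1 0.  0.2] phi 1.29 q6 -0.98 gap 48.4 F [ 0.3  0.1 -2.8]
shift [ 0.0015 -0.0007  0.0146] turn -0.0001
```

```bash
python3 -m jog '[[0,[0.0015,0,0.01],0],[0,[0.0015,0,0.014],0],[0,[0.0015,0,0.014],0],[0,[0.0015,0,0.014],0]]'; python3 g.py 2  615.9 282.5 31.5 1.29;  python3 -m jog '[[0.85,[0,0,0],0],[0.85,[0,0,0],0],[0.85,[0,0,0],0],[0.85,[0,0,0],0]]';  python3 -m jog '[[1,[0,0,-0.15],0],[1,[0,0,-0.3],0],[1,[0,0,-0.3],0],[1,[-0.05,-0.4,-0.3],0],[1,[-0.05,-0.4,-0.3],0]]'; cat > chk.py <<'E'
import sys
from h import *
# chk.py flange plinth
f,p=sys.argv[1:3]; C=dict(pbig=(630.5,-136),psmall=(613.5,126.8),psq=(615.1,282.7),pear=(630.7,-306.2))[p]; o=OBJ[f]
for c in("top","side"):
    s=viewer.snapshot(c); uv=proj(s,[[*C,34]])[0]
    r,cost,n=fit(s,*o[:3],34,34,uv,Y[o[0]]); print(c,r.round(2),round(cost,1))
    u,v=map(int,uv); cv2.imwrite(f"pics/{f}_{c}.png",cv2.resize(s["image"][v-60:v+60,max(u-60,0):u+60,::-1],None,fx=4,fy=4,interpolation=cv2.INTER_CUBIC))
E
python3 chk.py fsq psq
```

```text
t: 7.22
tcp_pos: [615.5, 282.6, 31.0]
tcp_rot: [0.14, 0.99, -0.0, -0.0]
force: [-1.4, -0.1, -1.7]
finger_gap: 48.6
gripper_force: 63.8
t 7.28 tcp [615.6 282.6  31. ] sd [0. 0. 0.] phi 1.29 q6 -0.98 gap 48.5 F [-1.   0.1 -1.5]
shift [-0.0014  0.0002 -0.0019] turn -0.0001
t: 7.78
tcp_pos: [615.8, 282.6, 31.2]
tcp_rot: [0.14, 0.99, 0.0, 0.0]
force: [-0.3, -1.0, -0.4]
finger_gap: 72.5
gripper_force: 0.0
t: 8.4
tcp_pos: [598.7, 181.3, 104.8]
tcp_rot: [0.14, 0.99, -0.001, -0.001]
force: [0.8, -0.3, -0.0]
finger_gap: 85.2
gripper_force: 0.0
top [609.59 264.86  -0.72] 136.7
side [ 6.1561e+02  2.8651e+02 -3.3000e-01] 183.5
```

View pics/fsq_top.png

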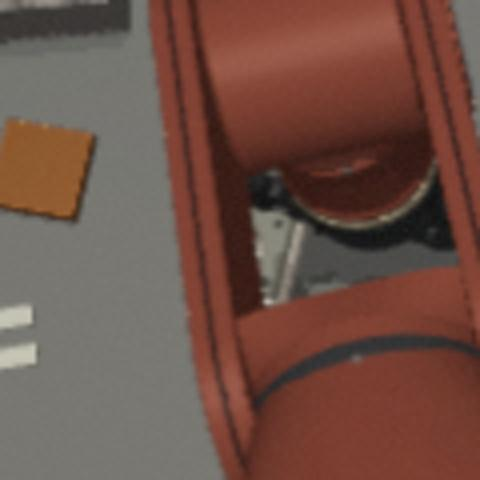

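```bash
python3 g.py 1  452.4 -15.7 100 1.29
```

```text
t 8.5 tcp [598.7 179.4 104.7] sd [0. 0. 0.] phi 1.286 q6 -1.12 gap 85.4 F [-0.   1.2 -0.3]
shift [ 0.3427 -0.9135  0.0217] turn -0.0012
```

```bash
python3 -m jog '[[1,[0.343,-0.914,0.02],0],[1,[0.343,-0.914,0.02],0],[1,[0.343,-0.914,0.02],0],[1,[0.343,-0.914,0.02],0],[1,[0.343,-0.914,0.02],0]]';python3 -m jog '[[0.8,[0,0,0],0],[0.8,[0,0,0],0],[0.8,[0,0,0],0]]';python3 g.py 2  452.4 -15.7 19 1.29; python3 chk.py fsq psq
```

```text
t: 9.12
tcp_pos: [451.8, -14.3, 100.1]
tcp_rot: [0.142, 0.99, -0.0, -0.001]
force: [0.4, 1.3, 0.6]
finger_gap: 85.2
gripper_force: 0.0
t: 9.5
tcp_pos: [454.7, -11.8, 101.0]
tcp_rot: [0.139, 0.99, 0.0, 0.0]
force: [0.5, 0.8, -0.4]
finger_gap: 68.1
gripper_force: 0.0
t 9.55 tcp [454.6 -11.9 101. ] sd [0.1 0.  0. ] phi 1.291 q6 -1.49 gap 68.0 F [ 0.1  0.2 -0.3]
shift [ 0.0042 -0.0171  0.3281] turn 0.0004
top [613.61 282.45   1.29] 30.4
side [ 6.1576e+02  2.8318e+02 -2.8000e-01] 1.1
```

View pics/fsq_top.png

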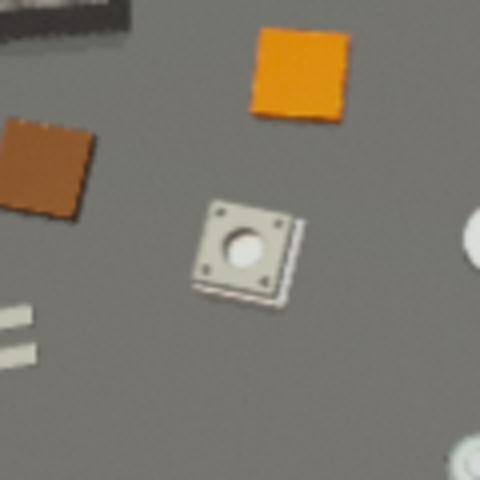

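The square flange sits on the square plinth (crop 243,250), parallel to it; the side fit agrees with the plinth to 0.2 mm. Next is the small one.

```bash
python3 -m jog '[[0.8,[0.004,-0.017,0.1],0],[0.8,[0.004,-0.017,0.25],0],[0.8,[0.004,-0.017,0.328],0],[0.8,[0.004,-0.017,0.328],0],[0.8,[0.004,-0.017,0.328],0]]';python3 -m jog '[[0.8,[0,0,0],0],[0.8,[0,0,0],0]]';python3 g.py 2  452.4 -15.7 19 1.29
```

```text
t: 10.28
tcp_pos: [452.7, -16.5, 19.8]
tcp_rot: [0.14, 0.99, -0.0, 0.001]
force: [-0.8, -0.8, 0.1]
finger_gap: 68.3
gripper_force: 0.0
t: 10.52
tcp_pos: [452.7, -16.6, 20.0]
tcp_rot: [0.14, 0.99, -0.0, 0.001]
force: [0.5, 0.4, 0.2]
finger_gap: 68.5
gripper_force: 0.0
t 10.57 tcp [452.6 -16.6  19.9] sd [0.1 0.  0.1] phi 1.29 q6 -1.5 gap 68.5 F [0.2 0.3 0.2]
shift [0.002  0.0033 0.0035] turn -0.0001
```

```bash
python3 -m jog '[[0,[0,0,0],0],[0,[0,0,0],0],[0,[0,0,0],0],[0,[0,0,0],0],[0,[0,0,0],0]]'; python3 g.py 1 452.4 -15.7 19 1.29; python3 -m jog '[[0,[0,0,-0.05],0],[0,[0,0,-0.25],0],[0,[0,0,-0.3],0],[0,[0,0,-0.3],0],[0,[0,0,-0.3],0]]';python3 g.py 2 613.5 126.8 95 1.29
```

```text
t: 11.2
tcp_pos: [452.2, -16.5, 19.8]
tcp_rot: [0.14, 0.99, 0.0, 0.0]
force: [-3.6, 1.8, 8.2]
finger_gap: 37.4
gripper_force: 59.5
t 11.2 tcp [452.2 -16.5  19.8] sd [0. 0. 0.] phi 1.289 q6 -1.5 gap 37.4 F [-3.6  1.8  8.2]
shift [0.0001 0.0033 0.0031] turn -0.0002
t: 11.82
tcp_pos: [450.8, -16.3, 92.7]
tcp_rot: [0.14, 0.99, 0.0, -0.001]
force: [-0.0, 0.4, -1.6]
finger_gap: 37.3
gripper_force: 60.9
t 11.88 tcp [450.7 -16.3  92.6] sd [0.1 0.  0.1] phi 1.29 q6 -1.5 gap 37.2 F [-0.1  0.7 -1.9]
shift [-0.4668  0.7306 -0.0111] turn -0.0001
```

```bash
python3 -m jog '[[0,[-0.467,0.73,0],0],[0,[-0.467,0.73,0],0],[0,[-0.467,0.73,0],0],[0,[-0.467,0.73,0],0],[0,[-0.467,0.73,0],0]]'; python3 -m jog '[[0,[0,0,0],0],[0,[0,0,0],0],[0,[0,0,0],0]]';python3 g.py 2 613.5 126.8 40 1.29  613.5 126.8 35 1.29
```

```text
t: 12.5
tcp_pos: [614.8, 127.8, 91.9]
tcp_rot: [0.139, 0.99, -0.0, -0.001]
force: [-1.0, -0.7, -1.0]
finger_gap: 37.2
gripper_force: 61.0
t: 12.88
tcp_pos: [614.3, 125.7, 94.1]
tcp_rot: [0.141, 0.99, -0.0, -0.0]
force: [0.6, -0.4, -1.6]
finger_gap: 37.4
gripper_force: 61.0
t 12.93 tcp [614.4 125.7  94.2] sd [0.1 0.  0.1] phi 1.289 q6 -1.21 gap 37.2 F [-0.1  0.2 -1.8]
shift [0.0047 0.0032 0.2167] turn -0.0004
shift [0.0047 0.0032 0.2367] turn -0.0004
```

```bash
python3 -m jog '[[0,[0.0045,0.003,0.1],0],[0,[0.0045,0.003,0.2],0],[0,[0.0045,0.003,0.22],0],[0,[0.0045,0.003,0.22],0],[0,[0.0045,0.003,0.22],0]]'; python3 -m jog '[[0,[0,0,0],0],[0,[0,0,0],0]]'; python3 g.py 2 613.5 126.8 34 1.29
```

```text
t: 13.55
tcp_pos: [615.0, 127.4, 40.5]
tcp_rot: [0.14, 0.99, 0.0, 0.001]
force: [-0.5, 0.8, -1.2]
finger_gap: 37.6
gripper_force: 61.0
t: 13.8
tcp_pos: [614.3, 127.5, 39.7]
tcp_rot: [0.14, 0.99, 0.0, 0.001]
force: [0.7, -0.9, -1.1]
finger_gap: 37.5
gripper_force: 61.0
t 13.85 tcp [614.3 127.5  39.6] sd [0.1 0.  0.1] phi 1.29 q6 -1.21 gap 37.4 F [ 0.4 -0.4 -1.2]
shift [ 0.0022 -0.0035  0.0226] turn -0.0001
```

```bash
python3 -m jog '[[0,[0.002,-0.003,0.012],0],[0,[0.002,-0.003,0.022],0],[0,[0.002,-0.003,0.022],0],[0,[0.002,-0.003,0.022],0]]'; python3 g.py 2 613.5 126.8 34 1.29;  python3 -m jog '[[0.75,[0,0,0],0],[0.75,[0,0,0],0],[0.75,[0,0,0],0],[0.75,[0,0,0],0]]';  python3 -m jog '[[0.8,[0,0,-0.15],0],[0.8,[0,0,-0.28],0],[0.8,[0,0,-0.28],0],[0.8,[0,0,-0.28],0]]'; python3 g.py 2 473.2 -154.6 100 1.19
```

```text
t: 14.35
tcp_pos: [613.1, 126.8, 33.8]
tcp_rot: [0.14, 0.99, -0.0, -0.0]
force: [-2.6, -0.9, 4.7]
finger_gap: 37.3
gripper_force: 61.6
t 14.4 tcp [613.1 126.8  33.8] sd [0. 0. 0.] phi 1.29 q6 -1.21 gap 37.3 F [-3.6 -1.2  5. ]
shift [-0.0016  0.0005 -0.0007] turn -0.0001
t: 14.9
tcp_pos: [613.3, 126.9, 33.5]
tcp_rot: [0.14, 0.99, 0.0, 0.0]
force: [0.3, 0.7, 0.6]
finger_gap: 64.4
gripper_force: 0.0
t: 15.4
tcp_pos: [612.7, 126.8, 102.9]
tcp_rot: [0.14, 0.99, -0.0, -0.0]
force: [-0.5, 0.8, 0.2]
finger_gap: 68.3
gripper_force: 0.0
t 15.45 tcp [612.5 126.8 102.6] sd [0.3 0.  0.4] phi 1.29 q6 -1.21 gap 68.4 F [-0.3  0.5  0.2]
shift [ 0.2229 -1.2361  0.0112] turn 0.0317
```

```bash
python3 -m jog '[[0.8,[0.16,-0.9,0],0.032],[0.8,[0.16,-0.9,0],0.032],[0.8,[0.16,-0.9,0],0.032],[0.8,[0.16,-0.9,0],0.032],[0.8,[0.16,-0.9,0],0.032]]'; python3 -m jog '[[0.8,[0,0,0],0],[0.8,[0,0,0],0]]';python3 g.py 2 473.2 -154.6 100 1.19; python3 chk.py fsmall psmall
```

```text
t: 16.08
tcp_pos: [510.2, -80.1, 102.1]
tcp_rot: [0.192, 0.981, -0.0, -0.001]
force: [-0.2, 0.2, 0.8]
finger_gap: 68.4
gripper_force: 0.0
t: 16.32
tcp_pos: [512.5, -77.1, 103.1]
tcp_rot: [0.189, 0.982, 0.0, -0.0]
force: [0.1, 0.9, -0.2]
finger_gap: 68.2
gripper_force: 0.0
t 16.38 tcp [512.6 -77.1 103.2] sd [0. 0. 0.] phi 1.191 q6 -1.49 gap 68.4 F [-0.3  0.3  0. ]
shift [ 0.0311 -0.3464  0.0126] turn 0.0002
top [6.0857e+02 1.2430e+02 1.1000e-01] 17.0
side [ 6.1318e+02  1.2798e+02 -7.0000e-02] 17.6
```

View pics/fsmall_side.png

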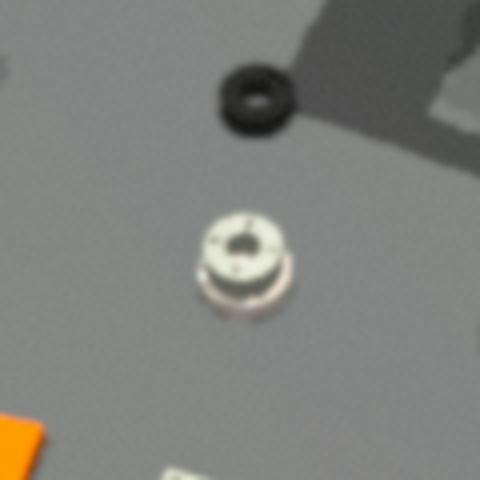

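```bash
cat > px.py <<'E'
import sys
from h import *
# px.py cam x y(crop centre world used) cu cv : crop pixel -> world at z=34
cam=sys.argv[1]; x,y,cu,cv_=map(float,sys.argv[2:]); s=viewer.snapshot(cam); u,v=map(int,proj(s,[[x,y,34]])[0])
print(pix2w(s,(u-60+(cu+.5)/4-.5,v-60+(cv_+.5)/4-.5),34).round(1))
E
python3 px.py side 613.5 126.8 243.5 247.5
```

```text
[613.  129.4  34. ]
```

```bash
python3 -m jog '[[0.8,[0.031,-0.346,0.01],0],[0.8,[0.031,-0.346,0.05],0],[0.8,[0.031,-0.346,0.05],0],[0.8,[0.031,-0.346,0.05],0]]'; python3 -m jog '[[0.8,[0,0,0],0],[0.8,[0,0,0],0],[0.8,[0,0,0],0]]';python3 g.py 2 473.2 -154.6 21 1.19; python3 chk.py fsmall psmall
```

```text
t: 17.02
tcp_pos: [473.4, -155.0, 91.3]
tcp_rot: [0.19, 0.982, 0.0, 0.0]
force: [-0.1, -0.0, -1.1]
finger_gap: 68.3
gripper_force: 0.0
t: 17.4
tcp_pos: [473.2, -155.2, 91.2]
tcp_rot: [0.189, 0.982, 0.0, 0.0]
force: [-0.0, 0.1, 0.5]
finger_gap: 68.0
gripper_force: 0.0
t 17.45 tcp [ 473.1 -155.3   91.2] sd [0.  0.1 0. ] phi 1.19 q6 -1.67 gap 68.1 F [-0.2  0.5  0.4]
shift [0.0008 0.0025 0.2807] turn -0.0001
top [6.0857e+02 1.2430e+02 1.1000e-01] 17.0
side [6.1325e+02 1.2821e+02 3.0000e-02] 15.8
```

View pics/fsmall_top.png

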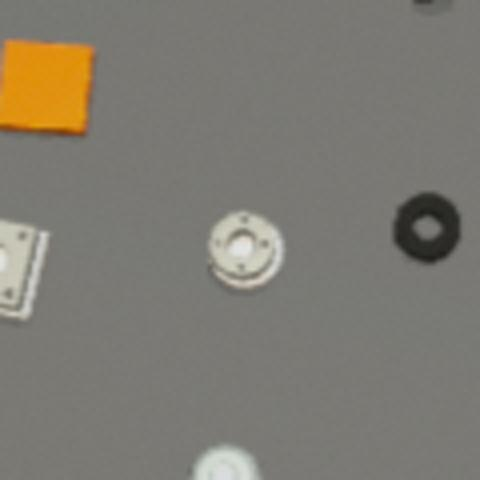

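```bash
cat > chk2.py <<'E'
import sys
from h import *
# union fit of flange (z14..34) on plinth known per camera
PL=dict(top=dict(pbig=(630.0,-136.6,0),psmall=(612.9,126.2,0),psq=(614.5,282.1,-.28),pear=(630.45,-307.3,-.49)),
 side=dict(pbig=(631,-135.5,0),psmall=(614,127.3,0),psq=(615.7,283.2,-.28),pear=(630.9,-305.2,-.49)))
f,p=sys.argv[1:3]; o=OBJ[f]; q=OBJ[p]
for c in("top","side"):
    s=viewer.snapshot(c); P=PL[c][p]; u,v=proj(s,[[P[0],P[1],24]])[0].astype(int); h=34; box=(u-h,v-h,u+h,v+h)
    g=s["image"][v-h:v+h,u-h:u+h].astype(np.float32).min(2); bg=np.median(g); m=(g>bg+.4*(np.percentile(g,97)-bg)).astype(np.uint8)
    m=cv2.morphologyEx(m,cv2.MORPH_CLOSE,np.ones((5,5),np.uint8)); n,lab=cv2.connectedComponents(m); l=lab[h-8:h+9,h-8:h+9]; l=np.bincount(l[l>0]).argmax(); m=(lab==l).astype(np.uint8)
    cs,_=cv2.findContours(m,0,1); F=np.zeros_like(m); cv2.drawContours(F,cs,-1,1,-1); B=lambda a:cv2.GaussianBlur(a.astype(np.float32),(0,0),1); F=B(F)
    pm=render(s,outline(*q[:3]),*P,14,14,box); fo=outline(*o[:3])
    cost=lambda z:((B(np.maximum(pm,render(s,fo,P[0]+z[0],P[1]+z[1],P[2]+z[2]/30,14,34,box)))-F)**2).sum()
    r=minimize(cost,[0,0,0],method="Nelder-Mead",options=dict(initial_simplex=[[0,0,0],[3,0,0],[0,3,0],[1,1,4]],xatol=.05,fatol=.01))
    print(c,"offset",r.x[:2].round(2),"dyaw",round(r.x[2]/30,3),"cost",round(r.fun,1),"at0",round(cost([0,0,0]),1))
E
python3 chk2.py fsmall psmall; python3 chk2.py fsq psq
```

```text
top offset [-0.38  0.67] dyaw 0.073 cost 2.0 at0 2.1
side offset [ 0.01 -0.04] dyaw 0.005 cost 41.6 at0 41.6
top offset [0.41 1.92] dyaw 0.011 cost 1.7 at0 4.6
side offset [ 0.04 -0.11] dyaw 0.008 cost 83.8 at0 83.8
```

```bash
python3 -m jog '[[0.8,[0,0.002,0.1],0],[0.8,[0,0.002,0.25],0],[0.8,[0,0.002,0.28],0],[0.8,[0,0.002,0.28],0],[0.8,[0,0.002,0.28],0]]';python3 -m jog '[[0.8,[0,0,0],0],[0.8,[0,0,0],0]]';python3 g.py 2  473.2 -154.6 21 1.19
```

```text
t: 18.38
tcp_pos: [474.2, -155.7, 22.5]
tcp_rot: [0.19, 0.982, -0.0, 0.001]
force: [-1.4, -0.1, 0.9]
finger_gap: 68.6
gripper_force: 0.0
t: 18.62
tcp_pos: [473.6, -155.4, 21.9]
tcp_rot: [0.19, 0.982, -0.0, 0.001]
force: [0.8, -0.2, 0.0]
finger_gap: 68.2
gripper_force: 0.0
t 18.68 tcp [ 473.6 -155.3   21.8] sd [0.1 0.1 0.1] phi 1.189 q6 -1.66 gap 68.4 F [-0.  -0.   0.3]
shift [0.0025 0.0022 0.003 ] turn -0.0003
```

```bash
python3 -m jog '[[0,[0.001,0,0],0],[0,[0.001,0,0],0],[0,[0.001,0,0],0],[0,[0.001,0,0],0],[0,[0.001,0,0],0]]'; python3 g.py 1 473.2 -154.6 21 1.19; python3 -m jog '[[0,[0,0,-0.05],0],[0,[0,0,-0.25],0],[0,[0,0,-0.3],0],[0,[0,0,-0.3],0],[0,[0,0,-0.3],0]]';python3 g.py 2 630.7 -306.2 95 1.08
```

```text
t: 19.3
tcp_pos: [473.1, -155.2, 21.4]
tcp_rot: [0.19, 0.982, -0.0, 0.0]
force: [-0.9, 0.5, 6.0]
finger_gap: 34.2
gripper_force: 60.6
t 19.3 tcp [ 473.1 -155.2   21.4] sd [0. 0. 0.] phi 1.189 q6 -1.66 gap 34.2 F [-0.9  0.5  6. ]
shift [0.0007 0.0023 0.0018] turn -0.0003
t: 19.92
tcp_pos: [471.7, -154.4, 94.5]
tcp_rot: [0.19, 0.982, 0.0, -0.001]
force: [0.6, -0.2, -2.1]
finger_gap: 34.5
gripper_force: 60.8
t 19.98 tcp [ 471.6 -154.4   94.4] sd [0.1 0.  0.1] phi 1.189 q6 -1.66 gap 34.5 F [-0.1  0.  -1.7]
shift [-0.8167 -0.3263 -0.0048] turn 0.0347
```

```bash
python3 -m jog '[[0,[-0.817,-0.326,0],0.035],[0,[-0.817,-0.326,0],0.035],[0,[-0.817,-0.326,0],0.035],[0,[-0.817,-0.326,0],0.035],[0,[-0.817,-0.326,0],0.035]]'; python3 -m jog '[[0,[0,0,0],0],[0,[0,0,0],0],[0,[0,0,0],0]]';python3 g.py 2 630.7 -306.2 41 1.08
```

```text
t: 20.6
tcp_pos: [632.1, -308.0, 93.3]
tcp_rot: [0.244, 0.97, 0.0, -0.001]
force: [-0.7, 0.5, -2.1]
finger_gap: 34.2
gripper_force: 60.7
t: 20.98
tcp_pos: [631.7, -306.1, 96.2]
tcp_rot: [0.243, 0.97, 0.0, -0.0]
force: [0.6, 0.5, -0.8]
finger_gap: 34.3
gripper_force: 60.7
t 21.02 tcp [ 631.7 -306.1   96.3] sd [0.1 0.1 0.1] phi 1.08 q6 -1.64 gap 34.4 F [ 0.3 -0.1 -1. ]
shift [ 0.0035 -0.0023  0.2212] turn -0.0001
```

```bash
python3 -m jog '[[0,[0.002,-0.002,0.1],0],[0,[0.002,-0.002,0.2],0],[0,[0.002,-0.002,0.221],0],[0,[0.002,-0.002,0.221],0],[0,[0.002,-0.002,0.221],0]]'; python3 -m jog '[[0,[0,0,0],0],[0,[0,0,0],0],[0,[0,0,0],0]]'; python3 g.py 2 630.7 -306.2 35.5 1.08
```

```text
t: 21.65
tcp_pos: [632.3, -307.5, 42.5]
tcp_rot: [0.243, 0.97, -0.0, 0.001]
force: [1.2, -0.0, -1.5]
finger_gap: 34.5
gripper_force: 60.7
t: 22.02
tcp_pos: [631.5, -307.0, 41.1]
tcp_rot: [0.243, 0.97, -0.0, 0.0]
force: [-0.5, -1.1, -2.5]
finger_gap: 34.5
gripper_force: 60.7
t 22.07 tcp [ 631.4 -307.    41. ] sd [0.  0.  0.1] phi 1.079 q6 -1.64 gap 34.3 F [ 0.   0.  -2.6]
shift [0.0042 0.0015 0.022 ] turn -0.0003
```

```bash
python3 -m jog '[[0,[0.002,0.0015,0.012],0],[0,[0.002,0.0015,0.021],0],[0,[0.002,0.0015,0.021],0],[0,[0.002,0.0015,0.021],0]]'; python3 g.py 2 630.7 -306.2 35.5 1.08;  python3 -m jog '[[0.75,[0,0,0],0],[0.75,[0,0,0],0],[0.75,[0,0,0],0],[0.75,[0,0,0],0]]';  python3 -m jog '[[1,[0,0,-0.15],0],[1,[0,0,-0.26],0],[1,[0,0,-0.26],0],[1,[0,0,-0.26],0]]'; python3 g.py 2 450.1 -271.3 95 1.9
```

```text
t: 22.58
tcp_pos: [631.0, -306.3, 35.5]
tcp_rot: [0.243, 0.97, 0.0, -0.0]
force: [-1.1, -0.1, -0.1]
finger_gap: 34.4
gripper_force: 61.0
t 22.62 tcp [ 631.1 -306.3   35.5] sd [0. 0. 0.] phi 1.079 q6 -1.64 gap 34.5 F [-1.   0.2 -0.5]
shift [ 0.0014 -0.0003  0.0001] turn -0.0003
t: 23.12
tcp_pos: [631.1, -306.4, 35.6]
tcp_rot: [0.243, 0.97, -0.0, 0.0]
force: [0.0, -0.6, 0.1]
finger_gap: 64.0
gripper_force: 0.0
t: 23.62
tcp_pos: [630.6, -306.1, 99.5]
tcp_rot: [0.243, 0.97, 0.0, -0.001]
force: [0.8, 0.5, -0.3]
finger_gap: 85.2
gripper_force: 0.0
t 23.68 tcp [ 630.4 -305.9   99.2] sd [0.2 0.1 0.4] phi 1.079 q6 -1.64 gap 85.2 F [ 0.7  0.2 -0.2]
shift [ 0.701  -0.2183  0.0179] turn -0.2613
```

```bash
python3 -m jog '[[1,[0.701,-0.218,0],0.248],[1,[0.701,-0.218,0],0.248],[1,[0.701,-0.218,0],0.248],[1,[0.701,-0.218,0],0.248],[1,[0.701,-0.218,0],0.248]]'; python3 -m jog '[[1,[0,0,0],0],[1,[0,0,0],0],[1,[0,0,0],0]]';python3 g.py 2 450.1 -271.3 19 0.3; python3 chk2.py fear pear; python3 chk.py fear pear; python3 chk2.py fsq psq; python3 chk2.py fsmall psmall
```

```text
t: 24.3
tcp_pos: [449.8, -271.2, 99.5]
tcp_rot: [0.594, 0.805, 0.0, -0.001]
force: [0.4, 0.4, -0.3]
finger_gap: 85.6
gripper_force: 0.0
t: 24.68
tcp_pos: [451.3, -271.7, 100.4]
tcp_rot: [0.593, 0.805, 0.0, -0.0]
force: [-0.2, 1.0, 0.7]
finger_gap: 85.6
gripper_force: 0.0
t 24.73 tcp [ 451.2 -271.7  100.4] sd [0. 0. 0.] phi 0.301 q6 -0.99 gap 85.3 F [0.1 0.9 0.2]
shift [ 0.003  -0.0038  0.3257] turn 0.0004
top offset [0.5  0.27] dyaw 0.054 cost 17.6 at0 18.4
side offset [ 0.51 -1.84] dyaw 0.023 cost 108.6 at0 109.8
top [ 629.34 -306.41    2.74] 10.5
side [ 6.3111e+02 -3.0418e+02 -4.8000e-01] 2.3
top offset [0.41 1.92] dyaw 0.011 cost 1.7 at0 4.6
side offset [0.06 0.06] dyaw 0.003 cost 83.5 at0 83.5
top offset [-0.38  0.67] dyaw 0.073 cost 2.0 at0 2.1
side offset [0.01 0.24] dyaw 0.012 cost 41.3 at0 41.4
```

View pics/fear_top.png

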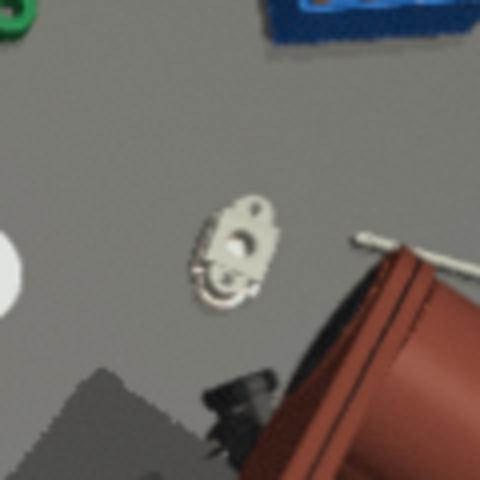

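The eared flange sits on its plinth and lines up with it (crop 238,250), with about 1 mm of offset. Now the big one.

```bash
python3 -m jog '[[1,[0.003,-0.003,0.1],0],[1,[0.003,-0.003,0.25],0],[1,[0.003,-0.003,0.328],0],[1,[0.003,-0.003,0.328],0],[1,[0.003,-0.003,0.328],0]]';python3 -m jog '[[1,[0,0,0],0],[1,[0,0,0],0]]';python3 g.py 2  450.1 -271.3 18 0.3; python3 -m jog '[[0,[0,0,0],0],[0,[0,0,0],0],[0,[0,0,0],0],[0,[0,0,0],0],[0,[0,0,0],0]]'; python3 g.py 1 450.1 -271.3 18 0.3
```

```text
t: 25.75
tcp_pos: [450.5, -271.7, 19.5]
tcp_rot: [0.593, 0.805, -0.0, 0.001]
force: [0.7, -0.2, 0.1]
finger_gap: 85.9
gripper_force: 0.0
t: 26.0
tcp_pos: [450.6, -271.7, 19.6]
tcp_rot: [0.593, 0.805, -0.0, 0.001]
force: [-0.6, -0.2, -0.5]
finger_gap: 85.3
gripper_force: 0.0
t 26.05 tcp [ 450.5 -271.6   19.5] sd [0.1 0.1 0.1] phi 0.3 q6 -0.99 gap 85.4 F [-0.9 -0.1 -0.2]
shift [ 0.0017 -0.0011  0.0059] turn 0.0
t: 26.68
tcp_pos: [450.1, -271.5, 19.5]
tcp_rot: [0.593, 0.805, -0.0, 0.0]
force: [-2.4, 1.7, 8.1]
finger_gap: 60.6
gripper_force: 65.4
t 26.68 tcp [ 450.1 -271.5   19.5] sd [0. 0. 0.] phi 0.3 q6 -0.99 gap 60.6 F [-2.4  1.7  8.1]
shift [0.0008 0.0001 0.0058] turn 0.0001
```

```bash
python3 -m jog '[[0,[0,0,-0.05],0],[0,[0,0,-0.25],0],[0,[0,0,-0.3],0],[0,[0,0,-0.3],0],[0,[0,0,-0.3],0]]';python3 g.py 2 630.5 -136 95 0.3
```

```text
t: 27.3
tcp_pos: [448.9, -270.3, 91.8]
tcp_rot: [0.594, 0.805, 0.0, -0.001]
force: [1.7, 0.2, -2.8]
finger_gap: 60.2
gripper_force: 67.4
t 27.35 tcp [ 448.8 -270.3   91.7] sd [0.1 0.1 0.1] phi 0.3 q6 -0.99 gap 60.5 F [ 1.1  0.5 -3.2]
shift [ 0.2984  0.853  -0.0138] turn -0.0
```

```bash
python3 -m jog '[[0,[0.298,0.852,0],0],[0,[0.298,0.852,0],0],[0,[0.298,0.852,0],0],[0,[0.298,0.852,0],0],[0,[0.298,0.852,0],0]]'; python3 -m jog '[[0,[0,0,0],0],[0,[0,0,0],0],[0,[0,0,0],0]]';python3 g.py 2 630.5 -136 39 0.3
```

```text
t: 27.98
tcp_pos: [632.3, -134.5, 91.4]
tcp_rot: [0.592, 0.806, -0.0, -0.001]
force: [-0.9, -0.2, -2.0]
finger_gap: 60.2
gripper_force: 67.6
t: 28.35
tcp_pos: [630.7, -138.0, 93.5]
tcp_rot: [0.594, 0.804, -0.0, -0.0]
force: [-0.5, 0.1, -3.5]
finger_gap: 60.5
gripper_force: 67.6
t 28.4 tcp [ 630.8 -137.9   93.6] sd [0.1 0.  0.1] phi 0.299 q6 -0.64 gap 60.4 F [-0.5  0.3 -3.4]
shift [0.0078 0.0012 0.2182] turn -0.0005
```

```bash
python3 -m jog '[[0,[0.007,0.001,0.1],0],[0,[0.007,0.001,0.2],0],[0,[0.007,0.001,0.218],0],[0,[0.007,0.001,0.218],0],[0,[0.007,0.001,0.218],0]]'; python3 -m jog '[[0,[0,0,0],0],[0,[0,0,0],0],[0,[0,0,0],0]]'; python3 g.py 2 630.5 -136 33.5 0.3
```

```text
t: 29.02
tcp_pos: [632.2, -135.8, 40.6]
tcp_rot: [0.594, 0.805, 0.0, 0.001]
force: [0.5, -0.1, -1.5]
finger_gap: 60.4
gripper_force: 67.5
t: 29.4
tcp_pos: [631.3, -135.4, 39.3]
tcp_rot: [0.594, 0.805, 0.0, 0.0]
force: [0.2, 0.3, -2.6]
finger_gap: 60.5
gripper_force: 67.5
t 29.45 tcp [ 631.2 -135.4   39.3] sd [0.  0.  0.1] phi 0.3 q6 -0.63 gap 60.4 F [-0.4  0.3 -2.5]
shift [-0.0016 -0.0036  0.023 ] turn -0.0
```

```bash
python3 -m jog '[[0,[-0.0015,-0.002,0.012],0],[0,[-0.0015,-0.002,0.022],0],[0,[-0.0015,-0.002,0.022],0],[0,[-0.0015,-0.002,0.022],0]]'; python3 g.py 2 630.5 -136 33.5 0.3;  python3 -m jog '[[1,[0,0,0],0],[1,[0,0,0],0],[1,[0,0,0],0],[1,[0,0,0],0]]';  python3 -m jog '[[1,[0,0,-0.15],0],[1,[0,0,-0.35],0],[1,[0,0,-0.6],0],[1,[0,0,-0.6],0]]'; python3 g.py 2 400 0 180 0.3
```

```text
t: 29.95
tcp_pos: [630.7, -135.9, 33.5]
tcp_rot: [0.594, 0.805, -0.0, -0.0]
force: [-2.3, 0.1, -1.3]
finger_gap: 60.4
gripper_force: 67.8
t 30.0 tcp [ 630.7 -135.9   33.6] sd [0. 0. 0.] phi 0.3 q6 -0.63 gap 60.6 F [-1.4  0.2 -1. ]
shift [-0.0002 -0.0009  0.0003] turn -0.0
t: 30.5
tcp_pos: [630.9, -135.9, 33.7]
tcp_rot: [0.593, 0.805, 0.0, 0.0]
force: [0.1, 0.3, -0.5]
finger_gap: 85.7
gripper_force: 0.0
t: 31.0
tcp_pos: [634.8, -137.2, 191.4]
tcp_rot: [0.593, 0.805, 0.002, 0.006]
force: [1.1, 0.6, 0.4]
finger_gap: 85.3
gripper_force: 0.0
t 31.05 tcp [ 633.9 -136.9  189.6] sd [0.9 0.3 1.9] phi 0.3 q6 -0.63 gap 85.3 F [0.5 0.3 0.2]
shift [ 0.7997 -0.7322  0.0273] turn 0.0
```

Move clear and look at all four.

```bash
python3 -m jog '[[1,[0.8,-0.73,0],0],[1,[0.8,-0.73,0],0],[1,[0.8,-0.73,0],0],[1,[0.8,-0.73,0],0],[1,[0.8,-0.73,0],0]]'; python3 -m jog '[[1,[0,0,0],0],[1,[0,0,0],0]]'; for a in "fbig pbig" "fear pear" "fsq psq" "fsmall psmall"; do echo $a; python3 chk2.py $a; python3 chk.py $a; done; python3 - <<'E'
import cv2, numpy as np
r=lambda f,c:cv2.resize(cv2.imread(f"pics/{f}_{c}.png")[100:380,100:380],(200,280)) 
cv2.imwrite("pics/all.png",np.vstack([np.hstack([cv2.resize(cv2.imread(f"pics/{f}_{c}.png")[140:340,140:340],(200,200),interpolation=cv2.INTER_CUBIC) for f in("fbig","fear","fsq","fsmall")]) for c in("top","side")]))
E
```

```text
t: 31.68
tcp_pos: [393.4, 3.0, 181.1]
tcp_rot: [0.593, 0.805, -0.001, -0.002]
force: [-0.7, -0.5, 0.4]
finger_gap: 85.0
gripper_force: 0.0
t: 31.92
tcp_pos: [397.8, 1.0, 183.2]
tcp_rot: [0.594, 0.805, -0.0, 0.0]
force: [0.6, -0.4, -0.3]
finger_gap: 85.4
gripper_force: 0.0
fbig pbig
top offset [0.02 0.96] dyaw 0.041 cost 3.6 at0 4.1
side offset [ 0.56 -0.38] dyaw 0.141 cost 108.4 at0 108.8
top [ 6.2887e+02 -1.3674e+02  5.0000e-02] 20.0
side [ 6.3115e+02 -1.3521e+02  5.0000e-02] 23.4
fear pear
top offset [0.73 0.43] dyaw 0.061 cost 17.6 at0 18.5
side offset [ 0.58 -1.56] dyaw 0.008 cost 108.3 at0 109.2
top [ 6.2914e+02 -3.0651e+02 -3.9000e-01] 11.2
side [ 6.3109e+02 -3.0418e+02 -4.8000e-01] 2.6
fsq psq
top offset [0.41 1.92] dyaw 0.011 cost 1.7 at0 4.6
side offset [-0.02 -0.11] dyaw 0.015 cost 83.5 at0 83.7
top [ 6.1387e+02  2.8234e+02 -2.7000e-01] 29.6
side [ 6.1573e+02  2.8315e+02 -2.9000e-01] 1.1
fsmall psmall
top offset [-0.38  0.67] dyaw 0.073 cost 2.0 at0 2.2
side offset [0.01 0.24] dyaw 0.012 cost 41.4 at0 41.5
top [6.0848e+02 1.2446e+02 9.0000e-02] 18.5
side [6.1325e+02 1.2821e+02 4.0000e-02] 17.4
```

View pics/all.png

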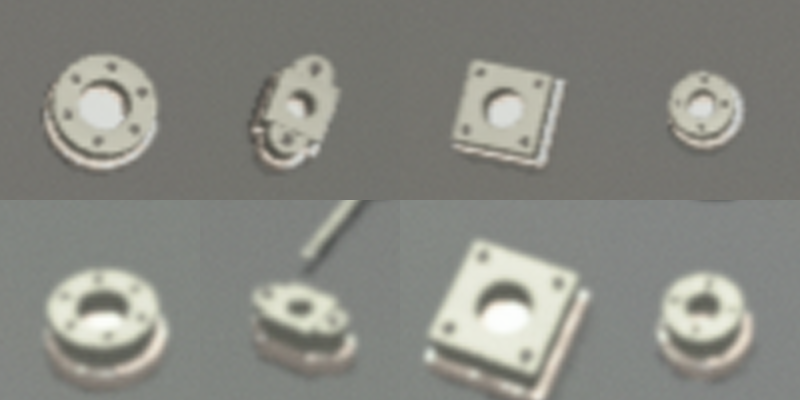

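```bash
python3 px.py top 615.1 282.7 243.5 249.5; python3 px.py top 630.5 -136 243.5 245.5;python3 px.py top 630.7 -306.2 239.5 245;python3 px.py top 613.5 126.8 243 245
```

```text
[612.5 282.1  34. ]
[ 629.5 -135.5   34. ]
[ 630.3 -304.6   34. ]
[611.3 126.3  34. ]
```

```bash
cat > chk3.py <<'E'
from h import *
import h
C=dict(fbig=(630.5,-136),fsmall=(613.5,126.8),fsq=(615.1,282.7),fear=(630.7,-306.2))
for c in("top","side"):
    s=viewer.snapshot(c); im=s["image"].astype(np.float32); 
    for f,xy in C.items():
        uv=proj(s,[[*xy,34]])[0]; u,v=uv.astype(int); 
        sat=cv2.GaussianBlur(im,(0,0),.6); sat=sat[:,:,1]-sat[:,:,2]; br=im.min(2)
        if f=="fsq": print(c,"g-b at flange/plinth rim",sat[v-9:v+12:3,u-9].round(0), sat[v,u-20:u+24:3].round(0))
        t=dict(s); lo=np.median(sat[v-28:v+28,u-28:u+28]); hi=np.percentile(sat[v-8:v+9,u-8:u+9],80)
        w=np.clip((sat-lo)/(hi-lo),0,1)*255; t["image"]=np.repeat(w[:,:,None],3,2)
        r,cost,n=fit(t,*OBJ[f][:3],34,34,uv,Y[OBJ[f][0]]); print(c,f,r.round(2),round(cost,1),round(hi-lo,1))
E
python3 chk3.py
```

```text
top fbig [ 627.92 -133.7    -0.  ] 22.7 9.9
top fsmall [6.0916e+02 1.2802e+02 5.0000e-02] 15.2 9.8
top g-b at flange/plinth rim [ 7. 10. 13. 14. 16. 12. 14.] [ 6.  5.  6.  7. 14. 14. 10.  8.  8. 14. 15.  5.  5.  4.  5.]
top fsq [ 6.1265e+02  2.8293e+02 -3.0000e-01] 13.5 9.4
top fear [ 6.3034e+02 -3.0454e+02 -5.1000e-01] 9.6 9.4
side fbig [ 6.3075e+02 -1.3305e+02  2.0000e-02] 40.5 12.7
side fsmall [6.1274e+02 1.3307e+02 5.0000e-02] 95.7 15.1
side g-b at flange/plinth rim [16. 14. 13. 14. 13. 14. 14.] [ 5.  4. 14. 13. 15. 11. 12. 12. 10. 14. 15. 14. 17. 13.  7.]
side fsq [613.02 285.63   1.31] 120.8 10.3
side fear [ 6.3102e+02 -3.0200e+02 -5.1000e-01] 8.7 14.4
```

Every flange lies flat. The two low-cost side fits give about 0 mm offset for the square and 1 mm for the eared one, both aligned. The round ones were released within 0.5 mm of their plinth centres. The float and grommet were not touched, and the arm is clear.

```bash
python3 -c "
from cell import job
print(job.sign_off())"
```

```text
the job is handed in; nothing more can be done
None
```

I placed all four stainless flanges flat on their matching plinths and handed the job in at about 33 s; by my camera fits and release positions they are centred to about 1 mm, the square and eared ones line up with their plinths, and the float and grommet were left alone.

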